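Empty the brow-piece mould and latch its guard

TASK

Lift the finished white brow piece out of the open mould of the desktop moulding unit and set it down in the metal tray, the same way up and resting flat on the tray's floor. Then push the unit's clear sliding guard shut over the mould until its spring catch clicks up behind it, pushing steadily rather than ramming it into the stop. Leave the other things on the desk where they are.

Things in the scene. Friction and masses are not known exactly. Their poses are not given: they have to be found in the camera images.
- unit: The moulding unit, fixed: a dark grey base 200 mm (its x) by 360 mm (its y, -155 to +205), 50 mm high. Origin on the desk under x = y = 0, z up. On the deck, about y = 83 mm, lies the steel mould, 150 mm long in x: an open curved groove, floor 58 mm and rim 70 mm above the desk. The guard parks on the mould's -y side, clear of it, and closes towards the unit's +y.
- brow: The formed part: stiff white plastic brow piece of a face shield, a curved bar on edge, 30 mm high, 12 thick, 128 long in x, 70 g. Origin: underside of the curve's middle, z up; both ends bend 23 mm towards its -y (radius 90 mm). Starts in the mould groove (12 mm deep, 2 mm play), axes parallel to the unit's, its upper 18 mm above the rim. Its middle is clear for a grasp across its y.
- tray: Open metal tray, fixed, 180 mm (its x) by 120 mm (its y), 28 mm high, 4 mm walls and floor. Origin: centre of its underside, z up.
- guard (a joint): Slide of the clear guard, m; grows as it opens (unit's -y), 0 = end of the rails, starts at 0.13 to 0.16. Friction 2.5 N. The catch strip is set differently on each unit: it latches somewhere from 0.010 to 0.034, to be felt or seen. A springy bumper pushes back from 10 mm before that point: 7 N at it, 13 N at a hard stop 8 mm past it, both plus friction. Unlatched, the guard springs back.
- guard_push (a point): Middle of the guard's push face: outer (-y) face of an upright aluminium plate, 70 mm wide in the unit's x, at the guard's tail. The point is 125 mm above the desk, 20 mm below the plate's top edge. Guard: 164 mm wide, 110 mm long, roof 120 mm above the desk, on the +y side of this face. Push along the unit's +y. Axes as the unit's. Free space behind and above.
- catch (a joint): The guard's spring catch, a steel tongue 10 mm square on the unit's far (+x) side, m: about 0.012 while the guard's runner holds it down; springs up to 0 when the runner's tail has passed it: the guard is then latched. Its top is about 62 mm above the desk when held down, 74 mm (4 mm above the runner) when it has clicked up.
- stamp: Bystander: black self-inking stamp, 36 x 70 x 87 mm high; origin under its centre.
- tape: Bystander: roll of paper tape, 90 mm across, 45 mm high, lying flat; origin under its centre.
- gel: Bystander: green hand-gel pump bottle, 68 mm across, 206 mm high; origin under its centre.
- mouse: Bystander: black computer mouse, 105 x 60 x 32 mm; origin under its centre.
- cup: Bystander: grey pen cup, empty, 76 mm across, 100 mm high; origin under its centre.
- punch: Bystander: hole punch, 110 x 50 x 42 mm; origin under its centre.
Things that resemble listed ones, but are neither listed nor needed, are in the scene too. What is meant by the brow is not pink or red, and is the larger of those in its own colour.

How it is judged:
By the outcome, as a careful person would: the job done as asked, in the order asked, and still so for the second after the job is handed in, with the robot touching nothing.
It also fails if it takes over 58 s, if anything falls off the work surface, if the arm or the gripper's body presses on something with over 40 N, if the wrist force passes 120 N, or if a joint passes its speed limit or range.

ROBOT

A 6-joint arm with a two-finger parallel gripper is mounted at the origin on the work surface. World frame = base frame: x ahead of the robot, y to its left, z up, the work surface at z = 0. Lengths are in mm, angles in degrees, forces in N, time in s.
With the tool pointing down it reaches from about 150 to 775 mm from the base axis. Payload 6.1 kg.
Tool frame: the origin (TCP) lies at the very end of the fingers, on their centre line; the grasp point (between the pads) lies 19 mm behind it; z points along the fingers, y is the line along which they close (so a half turn about z gives the same grasp; the last joint's range is limited). The gripper opens to 85 mm and grips with 20 to 120 N. Pads are 22 mm wide; open, the fingers measure 114 mm over their backs; the gripper's body (76 mm by 85 mm) begins 54 mm behind the grasp point. The pads swing forward as they close: fully open they stand 13 mm farther back than shut.
Start: joints at [-67.724, 7.208, -2.269, 80.523, 0, 90], TCP at [199.008, -485.802, 231.295] pointing down, gripper open.
Joint ranges: [-155.77, 155.77], [-54.66, 111.73], [-72.52, 77.12], [-102.08, 115.82], [-83.92, 84.16], [-180, 180]. Speed limits (degrees/s): [136.94, 136.94, 172.46, 180, 180, 180].

INTERFACE

Orientations are given as a 3x3 rotation matrix whose columns are the frame's x, y, z axes.
In Python, from workcell import r, vision, hand_in gives the robot as it stands. The module is installed in compiled form; this text tells all that it offers.
- The arm moves only by the shell command python3 -m creep 'ROWS' [FORCE]. ROWS is JSON, a list of rows, each a list of 7 numbers: the opening, from 0 (shut) to 1 (fully open), then the shift along the tool's x, y, z in units of 0.025 m (1.0 is 0.025 m), then the turn, a rotation vector about the tool's x, y, z in units of 1.5 rad (1.0 is 1.5 rad). In form: [[fingers, x, y, z, wx, wy, wz], ...]. A call has 1 to 10 rows; each row shifts and turns the commanded pose from where the row before left it, along the tool's axes as they then stand; what a row does not reach is not made up. A row lasts 1/12 s, in which the tool goes at most 41.7 mm and 7.16 degrees, less where a joint would pass 70% of its speed; a pose out of reach is approached as far as the arm can. A call with a number of a shift or a turn outside -1 to 1 is refused whole. A call with a gripper value outside its range is refused whole. The fingers move at their own pace and stop on an object; FORCE is the grip in N (left out, the last holds). Time passes only in rows, so rows that do not move let the fingers close. It gives the time, the measured TCP pose, the force, the opening and the grip force at its end, in the units of the state.
- r.sense(): the state, without advancing time (a new reading comes with each control period).
- vision.capture(name): name is "side" or "top" or "wrist"; returns (picture, depth): 384x512x3 uint8, blue, green, red; 384x512 float32, mm along the optical axis (not along the pixel's ray), 0 where there is no reading.
- vision.camera_info(name): a dict with "intrinsics" (3x3 intrinsics, pixels), "rvec" (rotation vector, rad) and "tvec" (3), from world to camera coordinates, as OpenCV has them. Camera axes: x right, y down, z forward; pixel columns grow to the right and rows downward; lengths in mm; the calibration is good to about 2 mm. A picture is of the moment at which its call begins: read the wrist's pose just before it. camera_info takes no time and is no camera call; for the wrist camera it gives the pose at the moment of the call.
- hand_in(): hands the job in; it is judged then, once.
The state is a dict: "time": time; "q": joint angles; "dq": joint speeds; "effort": joint torques, N m; "eef_pos": TCP position; "orientation": TCP orientation; "contact_force": force on the tool from outside, world axes, zero at the start; "ft_torque": the same for the moment, N m; "opening": opening from 0.0 (shut) to 1.0 (fully open); "grasp_force": force on a finger pad.
Only numpy, scipy, OpenCV 4.12 (cv2) and the standard library are available. Lean on these libraries where they do the work, as an engineer would, in place of code of your own. Each camera call takes 0.05 s, during which the arm holds its last target. There are 200 camera calls.

## Working session

There is one attempt and no reset: what is moved stays moved. The work goes in short steps, Python scripts to look and compute and a shell command to move; the robot and the scene stay as the last step left them, time stands still between calls to the robot, and variables do not carry over. Pictures are saved under pics/ and viewed, at most 10 in all, crops included, and the job is handed in when it is done.

```bash
mkdir -p pics; cat > h.py <<'E'
import numpy as np, cv2
from workcell import r, vision, hand_in
def cap(n):
    ci=vision.camera_info(n); im,d=vision.capture(n)
    K=np.array(ci["intrinsics"],float);R=cv2.Rodrigues(np.array(ci["rvec"],float))[0];t=np.array(ci["tvec"],float).ravel()
    return im,d,K,R,t
def cloud(d,K,R,t):
    v,u=np.mgrid[:d.shape[0],:d.shape[1]]
    c=np.stack([(u-K[0,2])/K[0,0]*d,(v-K[1,2])/K[1,1]*d,d],-1)
    w=(c-t)@R; w[d<=0]=np.nan
    return w
E
python3 - <<'E'
from h import *
for n in("top","side"):
    im,d,K,R,t=cap(n); np.savez(n,im=im,d=d,K=K,R=R,t=t); cv2.imwrite(f"pics/{n}0.png",im); print(n,-R.T@t, R[2])
s=r.sense();print(s)
E
```

```text
top [ 344.26135863   50.81299874 1321.05205631] [ 0.12937528 -0.02467844 -0.99128856]
side [239.15716894 760.55647377 961.714311  ] [ 0.22698027 -0.62796675 -0.74440427]
{'time': 0.1, 'q': array([-6.77224167e+01,  7.23713097e+00, -2.32161827e+00,  8.05247668e+01,
        5.13558954e-04,  9.00028248e+01]), 'dq': array([-0.04571489,  0.01624967,  0.1573704 ,  0.0811003 , -0.03549719,
       -0.01566227]), 'effort': array([ 6.81401525e-04, -4.36903846e+01,  3.53605986e+01,  1.36853167e-02,
        1.22930351e-04,  8.79065908e-06]), 'eef_pos': array([ 198.88083273, -485.45551136,  230.60461706]), 'orientation': array([[ 9.25376802e-01,  3.79048121e-01, -5.44284802e-04],
       [ 3.79048512e-01, -9.25375814e-01,  1.35222782e-03],
       [ 8.89142186e-06, -1.45763060e-03, -9.99998938e-01]]), 'contact_force': array([ 0.11606132,  0.10568431, -0.43815817]), 'ft_torque': array([-0.06897429,  0.03464853, -0.02684219]), 'grasp_force': 0.0, 'opening': 0.9989969286342787}
```

View pics/top0.png

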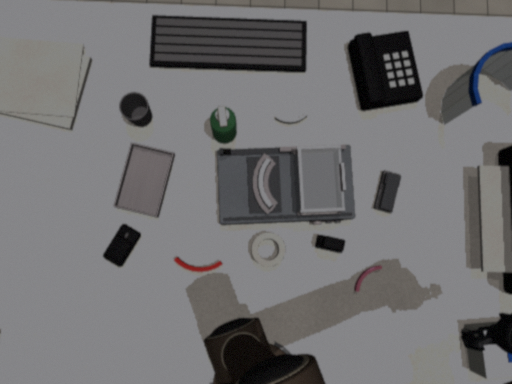

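View pics/side0.png

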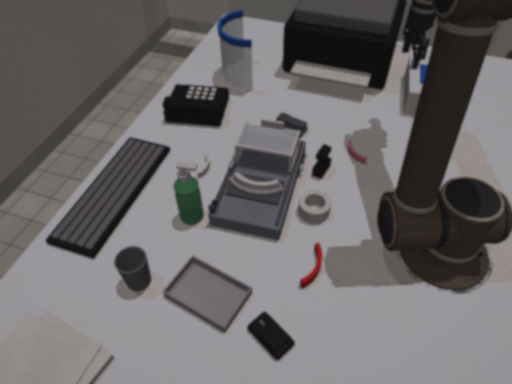

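The top view shows the unit at (218–354, 147–223), with the brow in the mould at (265,183), the guard at (320,180) and its push plate near (343,177). The tray is at (145,180), and unit +y points left in the image, roughly world +y. The side view agrees. The small white arc at (290,119) and the red and pink ones are decoys.

```bash
python3 - <<'E'
from h import *
for n in("top","side"):
    z=np.load(n+".npz");im,d,K,R,t=[z[k] for k in("im","d","K","R","t")]
    w=cloud(d,K,R,t); Z=w[...,2]
    if n=="top":
        u0,v0,u1,v1=205,135,365,235; tb=(105,135,185,225)
    else: u0,v0,u1,v1=205,110,312,235; tb=(155,250,260,335)
    def sel(m,b):
        M=np.zeros(m.shape,bool);M[b[1]:b[3],b[0]:b[2]]=m[b[1]:b[3],b[0]:b[2]];return M
    def rect(M,lab):
        P=w[M][:,:2].astype(np.float32); rr=cv2.minAreaRect(P); print(n,lab,len(P),np.round(rr[0],1),np.round(rr[1],1),round(rr[2],2),"z",np.round(np.nanmedian(w[M][:,2]),1))
    print(n,"desk z",np.nanmedian(Z[300:320,20:60]))
    # unit deck
    m=sel((Z>42)&(Z<56),(u0,v0,u1,v1)); 
    k,l,st,_=cv2.connectedComponentsWithStats(m.astype(np.uint8)); i=1+np.argmax(st[1:,4]); rect(l==i,"deck")
    hsv=cv2.cvtColor(im,cv2.COLOR_BGR2HSV)
    m=sel((Z>82)&(Z<94)&(hsv[...,2]>100),(u0,v0,u1,v1)); rect(m,"browtop")
    np.save("m",m)
    ys,xs=np.nonzero(m);print(xs.min(),xs.max(),ys.min(),ys.max())
    for lo,hi in((112,127),(130,150)):
        m=sel((Z>lo)&(Z<hi),(u0,v0,u1,v1))
        if m.sum()>5: rect(m,f"z{lo}-{hi}")
    rect(sel((Z>18)&(Z<34),tb),"trayrim")
    rect(sel((Z>1.5)&(Z<8),tb),"trayfloor")
E
```

```text
top desk z -0.08569936879941062
top deck 4903 [526.1 -62.9] [201.6 360.4] 3.66 z 49.4
top browtop 221 [490.  -49.4] [197.1  84.2] 45.48 z 87.1
259 320 158 212
top z112-127 2813 [ 533.2 -143.6] [169.1 112.4] 3.99 z 119.2
top z130-150 123 [ 536.3 -196.3] [70.  9.] 3.14 z 142.7
top trayrim 438 [532.5 317.8] [121.6 180.5] 77.91 z 26.3
top trayfloor 2696 [536.3 320.8] [248.3 218.3] 2.13 z 3.6
side desk z 0.376185904809881
side deck 3666 [525.  -61.9] [199.9 359.6] 3.26 z 49.6
side browtop 196 [499.2 -81. ] [224.8 147.4] 36.67 z 87.2
234 299 139 185
side z112-127 1552 [ 532.6 -145.7] [168.8 116.1] 3.71 z 119.8
side z130-150 128 [ 536.6 -197.4] [70.5 16. ] 2.28 z 140.0
side trayrim 803 [495.3 323.3] [121.5 256.7] 78.2 z 24.9
side trayfloor 3008 [547.6 307.2] [273.7 230. ] 19.25 z 3.5
```

```bash
python3 - <<'E'
import cv2
a=cv2.imread("pics/top0.png")[135:235,205:365]
cv2.imwrite("pics/topc.png",cv2.resize(a,None,fx=5,fy=5,interpolation=cv2.INTER_CUBIC))
E
```

```text
(no output)
```

View pics/topc.png

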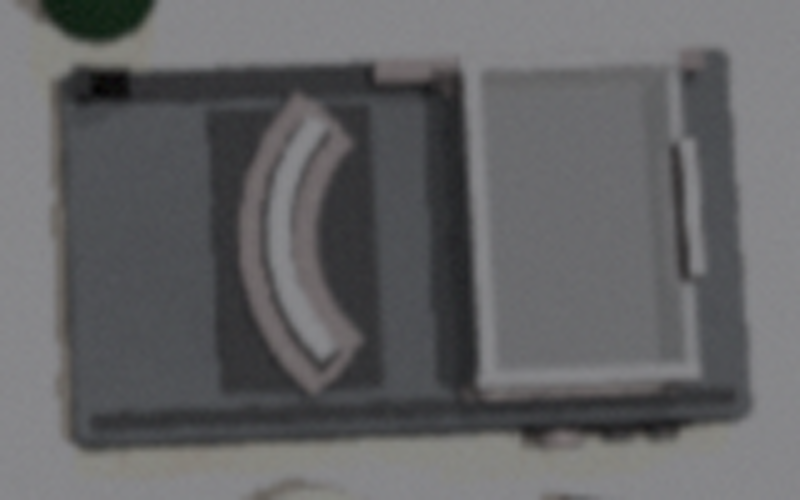

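The zoom shows the white brow centred at about (285,235) in its groove, the catch's runner strip along the top edge, and the push plate at (690,205). I'll compute the brow and obstacle positions.

```bash
cat >> h.py <<'E'
psi=np.radians(3.5); U0=np.array([527.,-87.4]); RU=np.array([[np.cos(psi),-np.sin(psi)],[np.sin(psi),np.cos(psi)]])
def toU(p): return (np.asarray(p)[...,:2]-U0)@RU
E
python3 - <<'E'
from h import *
for n in("top","side"):
    z=np.load(n+".npz");im,d,K,R,t=[z[k] for k in("im","d","K","R","t")]
    w=cloud(d,K,R,t); U=toU(w);Z=w[...,2]
    m=(Z>83)&(Z<93)&(abs(U[...,0])<75)&(abs(U[...,1]-75)<45)
    P=U[m]; mid=P[abs(P[:,0])<12]
    print(n,"brow x",np.percentile(P[:,0],[2,98]),"y",np.percentile(P[:,1],[2,98]),"mid y",np.percentile(mid[:,1],[5,50,95]),len(P),len(mid))
    m=(Z>125)&(Z<147)&(abs(U[...,0])<45)&(abs(U[...,1]+110)<25);P=U[m];print("plate",np.percentile(P[:,0],[2,98]),np.percentile(P[:,1],[2,50,98]),Z[m].max())
    b=np.nanpercentile
    for nm,(u0,v0,u1,v1),h in(("gel",(205,98,240,145),30),("cup",(115,85,155,130),30)) if n=="top" else (("gel",(165,155,210,225),30),("cup",(110,245,155,295),30)):
        q=w[v0:v1,u0:u1].reshape(-1,3);q=q[q[:,2]>h];print(nm,b(q,[3,97],axis=0).round().tolist())
E
```

```text
top brow x [-57.1285249   60.27326337] y [68.29875375 98.8486132 ] mid y [88.59237163 93.89290063 99.13722428] 230 42
plate [-31.89913715  35.89845568] [-113.29056173 -107.24491437 -104.5620186 ] 146.94762079034476
gel [[641.0, 75.0, 42.0], [695.0, 135.0, 207.0]]
cup [[677.0, 304.0, 32.0], [746.0, 372.0, 102.0]]
side brow x [-58.2535883   60.55331956] y [68.06084649 97.08837419] mid y [85.57631823 92.86148533 97.10052848] 203 38
plate [-31.29100094  35.94575776] [-116.70050107 -108.84585136 -103.75604763] 146.80428592416067
gel [[640.0, 93.0, 36.0], [695.0, 138.0, 205.0]]
cup [[676.0, 304.0, 33.0], [745.0, 372.0, 100.0]]
```

```bash
python3 -m creep '[[1,0,0,0,0,0,0.0729],[1,0,0,0,0,0,0.0729],[1,0,0,0,0,0,0.073],[1,0.5,-0.6,0,0,0,0],[1,0.59,-0.79,0,0,0,0],[1,0.59,-0.79,0,0,0,0],[1,0.59,-0.79,0,0,0,0],[1,0.59,-0.79,0,0,0,0],[1,0.59,-0.79,0,0,0,0],[1,0.59,-0.79,0,0,0,0]]'
python3 -m creep '[[1,0.59,-0.79,0,0,0,0],[1,0.59,-0.79,0,0,0,0],[1,0.59,-0.79,0,0,0,0],[1,0.59,-0.79,0,0,0,0],[1,0.59,-0.79,0,0,0,0],[1,0.59,-0.79,0,0,0,0],[1,0.59,-0.79,0,0,0,0],[1,0.59,-0.79,0,0,0,0],[1,0.59,-0.79,0,0,0,0],[1,0.59,-0.79,0,0,0,0]]'
python3 -m creep '[[1,0.59,-0.79,0,0,0,0],[1,0.59,-0.79,0,0,0,0],[1,0.59,-0.79,0,0,0,0],[1,0.59,-0.79,0,0,0,0],[1,0.59,-0.79,0,0,0,0],[1,0.59,-0.79,0,0,0,0],[1,0.59,-0.79,0,0,0,0],[1,0.3,-0.35,0,0,0,0],[1,0,0,0,0,0,0],[1,0,0,0,0,0,0]]'
```

```text
time: 0.93
eef_pos: [292.0, -345.2, 230.9]
orientation: [[0.998, 0.06, -0.0], [0.06, -0.998, 0.001], [-0.0, -0.001, -1.0]]
contact_force: [-0.2, -0.3, 0.6]
opening: 1.001
grasp_force: 0.0
time: 1.77
eef_pos: [427.3, -139.2, 231.0]
orientation: [[0.998, 0.061, -0.001], [0.061, -0.998, 0.0], [-0.001, -0.0, -1.0]]
contact_force: [-0.4, -0.2, -0.1]
opening: 1.003
grasp_force: 0.0
time: 2.6
eef_pos: [528.4, 13.1, 230.8]
orientation: [[0.998, 0.062, -0.001], [0.062, -0.998, -0.0], [-0.001, 0.0, -1.0]]
contact_force: [0.2, -0.0, -0.0]
opening: 1.003
grasp_force: 0.0
```

```bash
python3 - <<'E'
from h import *
im,d,K,R,t=cap("wrist"); cv2.imwrite("pics/w1.png",im)
w=cloud(d,K,R,t);U=toU(w);Z=w[...,2]
s=r.sense();print(s["eef_pos"],toU(s["eef_pos"]), -R.T@t)
hsv=cv2.cvtColor(im,cv2.COLOR_BGR2HSV)
m=(Z>80)&(Z<96)&(abs(U[...,0])<75)&(abs(U[...,1]-75)<45)
P=U[m];print(len(P),np.median(Z[m]));
for x in range(-60,66,15):
    q=P[abs(P[:,0]-x)<3]
    if len(q): print(x,np.percentile(q[:,1],[3,50,97]).round(1))
print("x",np.percentile(P[:,0],[1,99]))
E
```

```text
[528.13595819  12.61234416 231.00037846] [ 7.23944694 99.75645238] [603.16001705  18.13127335 373.22343048]
1536 88.07118117273322
-60 [66.7 70.5 74.2]
-45 [67.8 75.8 83.6]
-30 [76.9 84.1 90.6]
-15 [83.4 88.7 93.9]
0 [84.8 90.  96.1]
15 [84.  90.1 96.2]
30 [81.2 87.3 92.9]
45 [73.4 80.6 87.3]
60 [64.8 71.6 78.6]
x [-57.68767973  64.06571987]
```

View pics/w1.png

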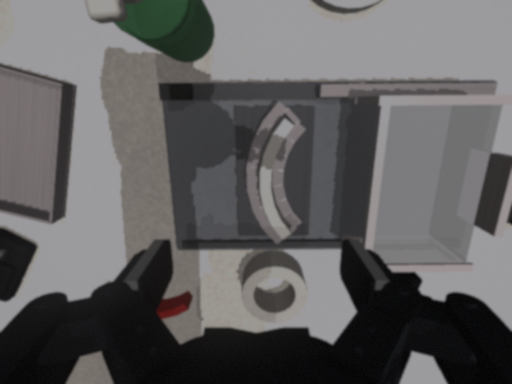

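The wrist view shows the brow at (275,170) with its middle clear. I estimate the middle at unit (3, 91.5), and will descend there.

```bash
python3 -m creep '[[0.6,-0.168,0.332,0,0,0,0],[0.6,0,0,0.8,0,0,0],[0.6,0,0,0.8,0,0,0],[0.6,0,0,0.8,0,0,0],[0.6,0,0,0.8,0,0,0],[0.6,0,0,0.8,0,0,0],[0.6,0,0,0.8,0,0,0],[0.6,0,0,0.6,0,0,0],[0.6,0,0,0.4,0,0,0],[0.6,0,0,0,0,0,0]]' 30
python3 -m creep '[[0.5,0,0,0.24,0,0,0],[0.5,0,0,0.2,0,0,0],[0.4,0,0,0,0,0,0],[0.4,0,0,0,0,0,0],[0.4,0,0,0,0,0,0]]' 30
```

```text
time: 3.48
eef_pos: [523.1, 3.3, 84.5]
orientation: [[0.998, 0.059, -0.003], [0.059, -0.998, -0.0], [-0.003, 0.0, -1.0]]
contact_force: [-0.1, 0.4, -0.0]
opening: 0.601
grasp_force: 0.0
time: 3.9
eef_pos: [525.3, 4.6, 75.9]
orientation: [[0.998, 0.061, 0.001], [0.061, -0.998, 0.0], [0.001, 0.0, -1.0]]
contact_force: [0.9, 0.4, 0.1]
opening: 0.402
grasp_force: 0.0
```

```bash
python3 -m creep '[[0.4,0,0,0.1,0,0,0],[0.3,0,0,0,0,0,0],[0.2,0,0,0,0,0,0],[0.1,0,0,0,0,0,0],[0,0,0,0,0,0,0],[0,0,0,0,0,0,0],[0,0,0,0,0,0,0],[0,0,0,0,0,0,0]]' 30
```

```text
time: 4.57
eef_pos: [525.1, 4.6, 72.9]
orientation: [[0.998, 0.061, 0.0], [0.061, -0.998, 0.0], [0.0, -0.0, -1.0]]
contact_force: [0.0, 0.1, 1.8]
opening: 0.131
grasp_force: 29.5
```

```bash
python3 -m creep '[[0,0,0,-0.2,0,0,0],[0,0,0,-0.4,0,0,0],[0,0,0,-0.5,0,0,0],[0,0,0,-0.6,0,0,0],[0,0,0,-0.6,0,0,0],[0,0,0,-0.6,0,0,0],[0,0,0,-0.4,0,0,0],[0,0,0,-0.2,0,0,0],[0,0,0,0,0,0,0]]' 30
python3 - <<'E'
from h import *
im,*_=cap("wrist"); a=im; im2,*_=cap("side"); cv2.imwrite("pics/l.png",np.hstack([cv2.resize(a,(400,300)),cv2.resize(im2[90:290,150:417],(400,300))]))
E
```

```text
time: 5.32
eef_pos: [525.6, 4.5, 161.8]
orientation: [[0.998, 0.061, 0.002], [0.061, -0.998, -0.0], [0.002, 0.0, -1.0]]
contact_force: [-0.1, -0.3, -0.3]
opening: 0.134
grasp_force: 29.3
```

View pics/l.png

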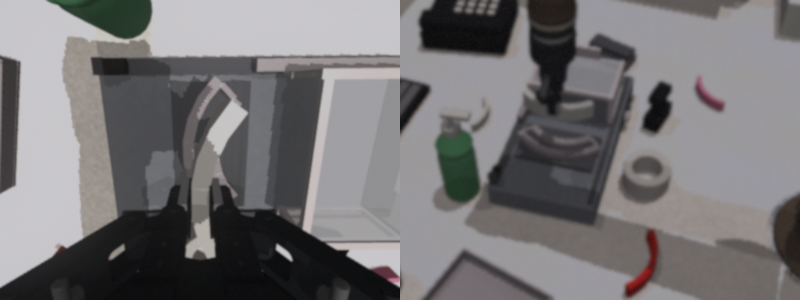

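The brow is held level between the fingers, at (205,150) on the left and (560,105) on the right, and the groove is empty. I'll carry it over the tray.

```bash
python3 -m creep '[[0,0.05,-0.4,0,0,0,0],[0,0.09,-0.8,0,0,0,0],[0,0.09,-0.9,0,0,0,0],[0,0.09,-0.9,0,0,0,0],[0,0.09,-0.9,0,0,0,0],[0,0.09,-0.9,0,0,0,0],[0,0.09,-0.9,0,0,0,0],[0,0.09,-0.9,0,0,0,0],[0,0.09,-0.9,0,0,0,0],[0,0.09,-0.9,0,0,0,0]]'
python3 -m creep '[[0,0.09,-0.9,0,0,0,0],[0,0.09,-0.9,0,0,0,0],[0,0.09,-0.9,0,0,0,0],[0,0.08,-0.9,0,0,0,0],[0,0.04,-0.5,0,0,0,0],[0,0,-0.33,0,0,0,0.0605],[0,0,0,0,0,0,0.0605],[0,0,0,0,0,0,0.0605],[0,0,0,0,0,0,0],[0,0,0,0,0,0,0]]'
python3 - <<'E'
from h import *
im,d,K,R,t=cap("top");w=cloud(d,K,R,t)
Z=w[...,2]
m=(Z>18)&(Z<34);m[:135]=0;m[225:]=0;m[:,:105]=0;m[:,185:]=0
rr=cv2.minAreaRect(w[m][:,:2].astype(np.float32));print("rim top",rr)
im,d,K,R,t=cap("wrist");cv2.imwrite("pics/w2.png",im)
print(r.sense()["eef_pos"])
E
```

```text
time: 6.25
eef_pos: [534.8, 128.0, 166.1]
orientation: [[0.98, 0.196, -0.014], [0.197, -0.978, 0.069], [-0.0, -0.07, -0.998]]
contact_force: [-0.0, -0.2, -0.8]
opening: 0.134
grasp_force: 29.3
time: 7.08
eef_pos: [543.7, 114.0, 175.7]
orientation: [[0.992, 0.113, -0.055], [0.12, -0.98, 0.158], [-0.037, -0.163, -0.986]]
contact_force: [0.4, 0.2, -1.2]
opening: 0.133
grasp_force: 29.3
rim top ((513.4883422851562, 321.55908203125), (121.7062759399414, 218.67970275878906), 78.24234008789062)
[543.47318078 115.24567226 175.82868071]
```

View pics/w2.png

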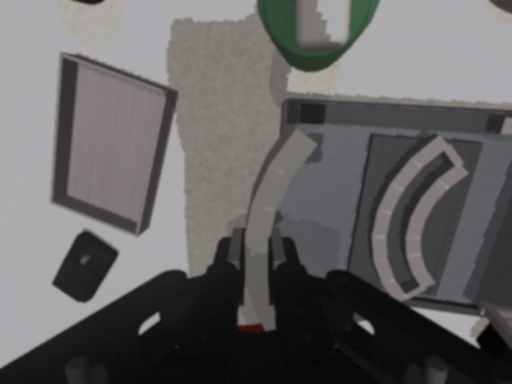

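The arm stalled with the tool tilted. The tray is at the left (115,140) and the brow is still held. I'll check the joints.

```bash
python3 - <<'E'
from h import *
s=r.sense();print(s["q"].round(2),s["dq"].round(2));print(s["orientation"].round(3))
im,*_=cap("side");print()
E
```

```text
[  6.99  12.34  -3.6   76.14   9.39 179.94] [ 0.87 -0.16 -0.06 -0.16 -0.02 -0.03]
[[ 0.992  0.115 -0.055]
 [ 0.123 -0.98   0.158]
 [-0.036 -0.163 -0.986]]
```

The last joint is at its 180° limit: heading = q1 − q6 + 180, so at the tray the heading must be at least 31°. Turning the brow about 164° the other way aligns it with the tray reversed, still the same way up. I'll straighten the tool first.

```bash
cat >> h.py <<'E'
def rel(head):
    Rn=r.sense()["orientation"]; h=np.radians(head)
    Rt=np.array([[np.cos(h),np.sin(h),0],[np.sin(h),-np.cos(h),0],[0,0,-1]])
    return cv2.Rodrigues(Rn.T@Rt)[0].ravel()/1.5
def mv(p):
    s=r.sense(); return s["orientation"].T@(np.array(p)-s["eef_pos"])/25
E
python3 - <<'E'
from h import *
print(rel(22).round(4), mv([495,115,180]).round(3), r.sense()["eef_pos"])
E
```

```text
[-0.1118  0.0097 -0.1751] [-1.928 -0.229 -0.06 ] [543.38122176 115.55837385 175.83349838]
```

```bash
python3 -m creep '[[0,-0.48,-0.06,-0.02,0,0,0],[0,-0.48,-0.06,-0.02,0,0,0],[0,-0.48,-0.06,-0.02,0,0,0],[0,-0.48,-0.06,-0.02,0,0,0],[0,0,0,0,-0.028,0.0024,-0.0438],[0,0,0,0,-0.028,0.0024,-0.0438],[0,0,0,0,-0.028,0.0024,-0.0438],[0,0,0,0,-0.028,0.0024,-0.0438],[0,0,0,0,0,0,0],[0,0,0,0,0,0,0]]'
python3 - <<'E'
from h import *
print(rel(168).round(4), r.sense()["q"].round(1))
E
```

```text
time: 8.07
eef_pos: [494.8, 112.4, 180.9]
orientation: [[0.926, 0.377, -0.0], [0.377, -0.926, 0.003], [0.001, -0.003, -1.0]]
contact_force: [0.3, -0.2, -0.6]
opening: 0.134
grasp_force: 29.3
[-0.     -0.0025 -1.6969] [ 12.7   5.6 -10.4  74.    0.2 170.5]
```

```bash
python3 -m creep '[[0,0,0,0,0,0,-0.04],[0,0,0,0,0,0,-0.07],[0,0,0,0,0,0,-0.077],[0,0,0,0,0,0,-0.077],[0,0,0,0,0,0,-0.077],[0,0,0,0,0,0,-0.077],[0,0,0,0,0,0,-0.077],[0,0,0,0,0,0,-0.077],[0,0,0,0,0,0,-0.077],[0,0,0,0,0,0,-0.077]]'
python3 -m creep '[[0,0,0,0,0,0,-0.077],[0,0,0,0,0,0,-0.077],[0,0,0,0,0,0,-0.077],[0,0,0,0,0,0,-0.077],[0,0,0,0,0,0,-0.077],[0,0,0,0,0,0,-0.077],[0,0,0,0,0,0,-0.077],[0,0,0,0,0,0,-0.077],[0,0,0,0,0,0,-0.077],[0,0,0,0,0,0,-0.077]]'
python3 -m creep '[[0,0,0,0,0,0,-0.077],[0,0,0,0,0,0,-0.077],[0,0,0,0,0,0,-0.047],[0,0,0,0,0,0,0],[0,0,0,0,0,0,0]]'
python3 - <<'E'
from h import *
print(rel(168).round(4), mv([530.6,309,181]).round(3),r.sense()["q"].round(1))
E
```

```text
time: 8.9
eef_pos: [495.4, 111.4, 180.4]
orientation: [[0.091, 0.996, -0.001], [0.996, -0.091, 0.003], [0.003, -0.001, -1.0]]
contact_force: [0.1, -1.0, -1.1]
opening: 0.132
grasp_force: 29.4
time: 9.73
eef_pos: [495.4, 111.5, 180.4]
orientation: [[-0.874, 0.486, -0.001], [0.486, 0.874, 0.003], [0.002, 0.002, -1.0]]
contact_force: [0.1, -0.2, -0.4]
opening: 0.133
grasp_force: 29.4
time: 10.15
eef_pos: [495.5, 111.5, 180.5]
orientation: [[-0.977, 0.211, -0.001], [0.211, 0.977, 0.002], [0.001, 0.002, -1.0]]
contact_force: [0.3, -0.8, -0.5]
opening: 0.13
grasp_force: 29.4
[ 0.0013 -0.0009 -0.0023] [ 2.96e-01  8.02e+00 -6.00e-03] [ 12.6   5.6 -10.4  74.    0.1  24.8]
```

```bash
python3 -m creep '[[0,0.03,0.5,0,0,0,0],[0,0.03,0.9,0,0,0,0],[0,0.03,0.9,0,0,0,0],[0,0.03,0.9,0,0,0,0],[0,0.03,0.9,0,0,0,0],[0,0.03,0.9,0,0,0,0],[0,0.03,0.9,0,0,0,0],[0,0.03,0.9,0,0,0,0],[0,0.03,0.8,0,0,0,0],[0,0.03,0.42,0,0,0,0]]'
python3 -m creep '[[0,0,0,0.6,0,0,0],[0,0,0,0.8,0,0,0],[0,0,0,0.8,0,0,0],[0,0,0,0.8,0,0,0],[0,0,0,0.6,0,0,0],[0,0,0,0.4,0,0,0],[0,0,0,0.2,0,0,0],[0,0,0,0,0,0,0],[0,0,0,0,0,0,0]]'
python3 - <<'E'
from h import *
s=r.sense();print(s["eef_pos"],s["q"].round(1))
im,*_=cap("side");a,*_=cap("wrist");cv2.imwrite("pics/p.png",np.hstack([cv2.resize(a,(400,300)),cv2.resize(im[190:340,90:290],(400,300))]))
E
```

```text
time: 10.98
eef_pos: [529.9, 312.2, 180.2]
orientation: [[-0.978, 0.208, -0.001], [0.208, 0.978, 0.003], [0.002, 0.002, -1.0]]
contact_force: [-0.2, -0.4, -1.6]
opening: 0.132
grasp_force: 29.3
time: 11.73
eef_pos: [530.1, 309.8, 76.4]
orientation: [[-0.978, 0.208, -0.0], [0.208, 0.978, 0.002], [0.001, 0.002, -1.0]]
contact_force: [-0.3, -1.0, -1.1]
opening: 0.134
grasp_force: 29.3
[530.08649227 309.83116171  76.38800242] [30.3 19.  -7.  64.   0.1 42.3]
```

View pics/p.png

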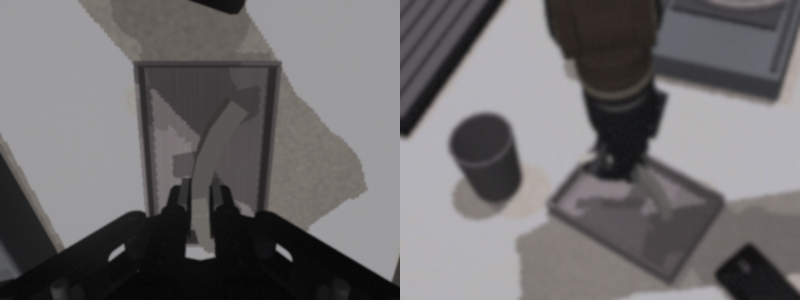

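The brow is inside the tray outline and aligned with it (wrist half: brow about (215,165), tray 140–275). I'll lower it until it touches.

```bash
python3 -m creep '[[0,0,0,0.4,0,0,0],[0,0,0,0.5,0,0,0],[0,0,0,0.5,0,0,0],[0,0,0,0.4,0,0,0],[0,0,0,0.24,0,0,0],[0,0,0,0.06,0,0,0],[0,0,0,0,0,0,0],[0,0,0,0,0,0,0]]'
python3 -m creep '[[0,0,0,0.04,0,0,0],[0,0,0,0.04,0,0,0],[0,0,0,0,0,0,0]]'
```

```text
time: 12.5
eef_pos: [530.1, 309.9, 23.7]
orientation: [[-0.978, 0.208, 0.0], [0.208, 0.978, 0.002], [0.0, 0.002, -1.0]]
contact_force: [0.8, 0.3, -1.6]
opening: 0.131
grasp_force: 29.3
time: 12.75
eef_pos: [530.0, 309.9, 21.6]
orientation: [[-0.978, 0.208, -0.0], [0.208, 0.978, 0.002], [0.001, 0.002, -1.0]]
contact_force: [0.0, 0.5, -0.7]
opening: 0.133
grasp_force: 29.3
```

```bash
python3 -m creep '[[0,0,0,0.04,0,0,0],[0,0,0,0.03,0,0,0],[0,0,0,0,0,0,0]]'
python3 -m creep '[[0,0,0,0.03,0,0,0],[0,0,0,0,0,0,0]]'
```

```text
time: 13.0
eef_pos: [529.7, 309.7, 19.4]
orientation: [[-0.978, 0.208, -0.001], [0.208, 0.978, 0.002], [0.001, 0.001, -1.0]]
contact_force: [0.5, -0.0, -0.8]
opening: 0.135
grasp_force: 29.3
time: 13.17
eef_pos: [529.8, 309.8, 19.0]
orientation: [[-0.978, 0.208, -0.0], [0.208, 0.978, 0.002], [0.001, 0.002, -1.0]]
contact_force: [-1.2, 0.3, 0.6]
opening: 0.134
grasp_force: 29.5
```

```bash
python3 -m creep '[[0,0,0,0.02,0,0,0],[0,0,0,0,0,0,0]]'
python3 -m creep '[[0.15,0,0,0,0,0,0],[0.2,0,0,0,0,0,0],[0.3,0,0,0,0,0,0],[0.4,0,0,0,0,0,0],[0.4,0,0,0,0,0,0],[0.4,0,0,0,0,0,0]]'
python3 -m creep '[[0.4,0,0,-0.2,0,0,0],[0.4,0,0,-0.5,0,0,0],[0.4,0,0,-0.8,0,0,0],[0.4,0,0,-1,0,0,0],[0.4,0,0,-1,0,0,0],[0.4,0,0,-1,0,0,0],[0.4,0,0,-1,0,0,0],[0.4,0,0,-1,0,0,0],[0.4,0,0,-0.5,0,0,0],[0,0,0,0,0,0,0]]'
python3 - <<'E'
from h import *
im,d,K,R,t=cap("wrist");w=cloud(d,K,R,t)
hsv=cv2.cvtColor(im,cv2.COLOR_BGR2HSV);Z=w[...,2]
c=np.array([532.5,317.8]);a=np.radians(-12.1);A=np.array([[np.cos(a),-np.sin(a)],[np.sin(a),np.cos(a)]])
T=(w[...,:2]-c)@A
m=(abs(T[...,0])<82)&(abs(T[...,1])<52)&(Z>15)&(Z<60)
print("brow top z",np.percentile(Z[m],[5,50,95]),"T",np.percentile(T[m],[2,98],axis=0))
q=m&(Z>30)
for x in(-50,-25,0,25,50):
    k=q&(abs(T[...,0]-x)<5);print(x,np.median(Z[k]).round(1),np.median(T[k][:,1]).round(1))
cv2.imwrite("pics/w3.png",im);s=r.sense();print(s["q"].round(1),s["eef_pos"],s["time"])
E
```

```text
time: 13.33
eef_pos: [529.9, 309.9, 18.9]
orientation: [[-0.978, 0.208, -0.0], [0.208, 0.978, 0.002], [0.001, 0.002, -1.0]]
contact_force: [-1.8, -0.3, 4.7]
opening: 0.132
grasp_force: 29.9
time: 13.83
eef_pos: [529.8, 309.7, 18.2]
orientation: [[-0.978, 0.208, -0.001], [0.208, 0.978, 0.002], [0.001, 0.001, -1.0]]
contact_force: [-0.1, 0.0, -0.1]
opening: 0.403
grasp_force: 0.0
time: 14.67
eef_pos: [531.3, 310.2, 197.5]
orientation: [[-0.978, 0.208, 0.005], [0.208, 0.978, 0.005], [-0.004, 0.006, -1.0]]
contact_force: [0.4, -0.0, 0.4]
opening: 0.274
grasp_force: 0.0
brow top z [26.72101325 34.05385636 35.25510068] T [[-58.84600719 -11.82160346]
 [ 59.02865678  18.00029545]]
-50 34.1 7.0
-25 34.0 -4.3
0 34.1 -7.4
25 34.3 -4.0
50 34.1 8.8
[30.2 16.9  5.3 78.1  0.1 42.2] [530.71097556 309.91152639 195.15561396] 14.7167
```

View pics/w3.png

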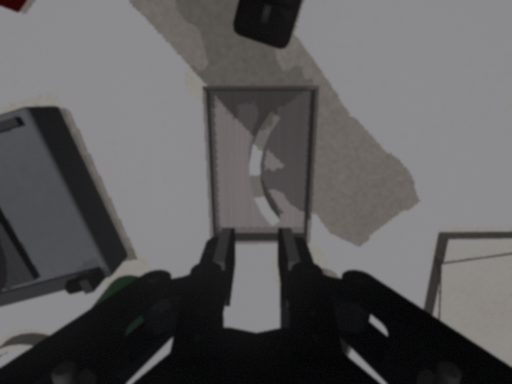

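The brow lies flat in the tray: its top is at z 34.1 everywhere, and in the image it sits at (262,165), clear of the walls. Next I'll turn to heading 93.5 and travel to behind the guard plate.

```bash
python3 -m creep '[[0,0,0,0,0,0,0.067],[0,0,0,0,0,0,0.08],[0,0,0,0,0,0,0.08],[0,0,0,0,0,0,0.08],[0,0,0,0,0,0,0.08],[0,0,0,0,0,0,0.08],[0,0,0,0,0,0,0.08],[0,0,0,0,0,0,0.08],[0,0,0,0,0,0,0.08],[0,0,0,0,0,0,0.08]]'
python3 -m creep '[[0,0,0,0,0,0,0.08],[0,-0.4,0,0,0,0,0],[0,-0.8,-0.04,0,0,0,0],[0,-0.9,-0.04,0,0,0,0],[0,-0.9,-0.04,0,0,0,0],[0,-0.9,-0.04,0,0,0,0],[0,-0.9,-0.04,0,0,0,0],[0,-0.9,-0.04,0,0,0,0],[0,-0.9,-0.04,0,0,0,0],[0,-0.9,-0.04,0,0,0,0]]'
python3 -m creep '[[0,-0.9,-0.04,0,0,0,0],[0,-0.9,-0.04,0,0,0,0],[0,-0.9,-0.04,0,0,0,0],[0,-0.9,-0.04,0,0,0,0],[0,-0.9,-0.04,0,0,0,0],[0,-0.9,-0.04,0,0,0,0],[0,-0.9,-0.04,0,0,0,0],[0,-0.9,-0.04,0,0,0,0],[0,-0.9,-0.04,0,0,0,0],[0,-0.9,-0.04,0,0,0,0]]'
python3 -m creep '[[0,-0.9,-0.04,0,0,0,0],[0,-0.9,-0.04,0,0,0,0],[0,-0.9,-0.04,0,0,0,0],[0,-0.7,-0.04,0,0,0,0],[0,-0.1,0,0,0,0,0],[0,0,0,0,0,0,0]]'
python3 - <<'E'
from h import *
s=r.sense();print(s["q"].round(1),s["eef_pos"],toU(s["eef_pos"]),rel(93.5).round(4),s["opening"])
E
```

```text
time: 15.55
eef_pos: [529.2, 309.1, 191.3]
orientation: [[-0.174, 0.985, -0.003], [0.985, 0.174, 0.0], [0.001, -0.003, -1.0]]
contact_force: [0.2, 0.5, 0.3]
opening: 0.006
grasp_force: 0.0
time: 16.38
eef_pos: [532.6, 120.0, 191.8]
orientation: [[-0.065, 0.998, -0.002], [0.998, 0.065, 0.001], [0.001, -0.002, -1.0]]
contact_force: [0.1, 0.1, -0.6]
opening: -0.002
grasp_force: 0.0
time: 17.22
eef_pos: [536.1, -104.9, 191.4]
orientation: [[-0.065, 0.998, -0.002], [0.998, 0.065, 0.002], [0.002, -0.002, -1.0]]
contact_force: [0.4, 0.3, 0.4]
opening: -0.0
grasp_force: 0.0
time: 17.72
eef_pos: [537.6, -192.0, 191.3]
orientation: [[-0.061, 0.998, -0.002], [0.998, 0.061, 0.002], [0.003, -0.002, -1.0]]
contact_force: [0.5, 1.4, 0.0]
opening: 0.0
grasp_force: 0.0
[-19.7  12.5  -1.   76.7   0.1  66.8] [ 537.59426214 -191.97672445  191.29062808] [   4.19024541 -105.02843201] [-0.0014 -0.0017  0.0002] 0.00011129348638246881
```

```bash
python3 -m creep '[[0,-0.6,-0.07,0,0,0,0],[0,-0.9,0,0,0,0,0],[0,-0.4,0,0,0,0,0],[0,0,0,0.5,0,0,0],[0,0,0,0.7,0,0,0],[0,0,0,0.7,0,0,0],[0,0,0,0.5,0,0,0],[0,0,0,0.25,0,0,0],[0,0,0,0,0,0,0],[0,0,0,0,0,0,0]]'
python3 - <<'E'
from h import *
s=r.sense();print(s["q"].round(1),s["eef_pos"],toU(s["eef_pos"]))
def strip(n):
    im,d,K,R,t=cap(n);w=cloud(d,K,R,t);U=toU(w);Z=w[...,2]
    m=(abs(U[...,0])<45)&(abs(U[...,1]+110)<22)&(Z>125)&(Z<150)
    if n=="side":
        cv2.imwrite("pics/s2.png",cv2.resize(im[100:250,190:340],None,fx=4,fy=4,interpolation=cv2.INTER_CUBIC))
    for y in range(-150,205,10):
        k=(U[...,0]>78)&(U[...,0]<98)&(abs(U[...,1]-y)<5)&(Z>40)
        if k.sum()>2: print(y,np.percentile(Z[k],[10,50,97]).round(),end=";")
    print()
strip("side")
E
```

```text
time: 18.55
eef_pos: [539.6, -237.8, 126.2]
orientation: [[-0.062, 0.998, -0.001], [0.998, 0.062, 0.002], [0.002, -0.001, -1.0]]
contact_force: [0.3, -0.3, -0.1]
opening: -0.003
grasp_force: 0.0
[-23.8  15.3  -5.5  69.2   0.1  62.6] [ 539.58583509 -237.78819836  126.18447543] [   3.3813801 -150.8760409]
-110 [120. 122. 124.];-100 [120. 122. 123.];-90 [120. 121. 122.];-80 [121. 123. 124.];-70 [100. 121. 124.];-60 [ 50. 121. 126.];-50 [ 51.  95. 124.];-40 [ 57.  76. 124.];-30 [ 51.  73. 123.];-20 [ 58.  72. 124.];-10 [ 59.  83. 123.];0 [ 51.  70. 120.];10 [50. 68. 72.];20 [49. 67. 72.];30 [50. 59. 71.];40 [48. 53. 71.];50 [49. 53. 58.];60 [52. 54. 57.];70 [51. 53. 58.];80 [50. 53. 63.];90 [49. 53. 55.];100 [50. 53. 56.];110 [51. 53. 56.];120 [48. 53. 56.];130 [49. 53. 55.];140 [48. 53. 55.];150 [49. 53. 56.];160 [48. 52. 57.];170 [50. 70. 75.];180 [52. 69. 76.];190 [50. 63. 78.];200 [44. 50. 78.];
```

```bash
python3 -m creep '[[0,0.2,0,0,0,0,0],[0,0.2,0,0,0,0,0],[0,0.2,0,0,0,0,0],[0,0.1,0,0,0,0,0],[0,0.1,0,0,0,0,0],[0,0.1,0,0,0,0,0],[0,0.08,0,0,0,0,0],[0,0.08,0,0,0,0,0],[0,0.08,0,0,0,0,0],[0,0.08,0,0,0,0,0]]'
python3 -m creep '[[0,0.08,0,0,0,0,0],[0,0.08,0,0,0,0,0],[0,0.1,0,0,0,0,0],[0,0.12,0,0,0,0,0],[0,0.14,0,0,0,0,0],[0,0.14,0,0,0,0,0],[0,0.14,0,0,0,0,0],[0,0.14,0,0,0,0,0],[0,0.14,0,0,0,0,0],[0,0.14,0,0,0,0,0]]'
```

```text
time: 19.43
eef_pos: [537.8, -208.6, 126.2]
orientation: [[-0.06, 0.998, -0.0], [0.998, 0.06, 0.0], [0.0, -0.0, -1.0]]
contact_force: [-0.8, -4.3, -0.8]
opening: -0.0
grasp_force: 2.4
time: 20.27
eef_pos: [535.7, -177.1, 126.2]
orientation: [[-0.061, 0.998, -0.001], [0.998, 0.061, 0.002], [0.002, -0.001, -1.0]]
contact_force: [0.1, -4.7, 1.2]
opening: 0.001
grasp_force: 2.4
```

```bash
python3 -m creep '[[0,0.14,0,0,0,0,0],[0,0.14,0,0,0,0,0],[0,0.14,0,0,0,0,0],[0,0.14,0,0,0,0,0],[0,0.14,0,0,0,0,0],[0,0.14,0,0,0,0,0],[0,0.14,0,0,0,0,0],[0,0.14,0,0,0,0,0],[0,0.14,0,0,0,0,0],[0,0.14,0,0,0,0,0]]'
python3 -m creep '[[0,0.12,0,0,0,0,0],[0,0.1,0,0,0,0,0],[0,0.08,0,0,0,0,0],[0,0.06,0,0,0,0,0],[0,0.06,0,0,0,0,0]]'
```

```text
time: 21.1
eef_pos: [533.2, -142.2, 126.2]
orientation: [[-0.061, 0.998, -0.002], [0.998, 0.061, 0.002], [0.002, -0.001, -1.0]]
contact_force: [-2.3, -5.1, 1.3]
opening: 0.004
grasp_force: 2.4
time: 21.52
eef_pos: [532.5, -131.7, 126.2]
orientation: [[-0.061, 0.998, -0.002], [0.998, 0.061, 0.002], [0.002, -0.002, -1.0]]
contact_force: [-1.1, -5.0, 0.9]
opening: 0.002
grasp_force: 2.4
```

```bash
for i in 1; do python3 -m creep '[[0,0.06,0,0,0,0,0],[0,0.06,0,0,0,0,0],[0,0.06,0,0,0,0,0],[0,0.06,0,0,0,0,0]]'; done | egrep 'pos|contact'
python3 -m creep '[[0,0.06,0,0,0,0,0],[0,0.06,0,0,0,0,0],[0,0.06,0,0,0,0,0],[0,0.06,0,0,0,0,0]]' | egrep 'pos|contact'
python3 -m creep '[[0,0.06,0,0,0,0,0],[0,0.06,0,0,0,0,0]]' | egrep 'pos|contact'
python3 -m creep '[[0,0.06,0,0,0,0,0],[0,0.06,0,0,0,0,0]]' | egrep 'pos|contact'
```

```text
eef_pos: [532.2, -125.8, 126.2]
contact_force: [-1.9, -5.3, 0.6]
eef_pos: [531.7, -119.8, 126.2]
contact_force: [-2.0, -5.0, 1.2]
eef_pos: [531.5, -116.8, 126.2]
contact_force: [-1.7, -5.2, 1.8]
eef_pos: [531.3, -113.8, 126.2]
contact_force: [-1.7, -4.8, 1.4]
```

```bash
python3 -m creep '[[0,0.06,0,0,0,0,0],[0,0.06,0,0,0,0,0]]' | egrep 'pos|contact'
python3 -m creep '[[0,0.06,0,0,0,0,0],[0,0.06,0,0,0,0,0]]' | egrep 'pos|contact'
python3 -m creep '[[0,0.06,0,0,0,0,0],[0,0.06,0,0,0,0,0]]' | egrep 'pos|contact'
```

```text
eef_pos: [531.1, -110.8, 126.2]
contact_force: [-2.2, -5.0, 0.9]
eef_pos: [530.9, -107.8, 126.2]
contact_force: [-2.4, -4.9, 2.6]
eef_pos: [530.7, -104.8, 126.2]
contact_force: [-2.0, -4.3, 1.8]
```

```bash
python3 -m creep '[[0,0.06,0,0,0,0,0],[0,0.06,0,0,0,0,0]]' | egrep 'pos|contact'
python3 -m creep '[[0,0.06,0,0,0,0,0],[0,0.06,0,0,0,0,0]]' | egrep 'pos|contact'
python3 -m creep '[[0,0.06,0,0,0,0,0],[0,0.06,0,0,0,0,0]]' | egrep 'pos|contact'
```

```text
eef_pos: [530.5, -101.8, 126.2]
contact_force: [-3.0, -4.8, 1.2]
eef_pos: [530.3, -98.9, 126.2]
contact_force: [-3.4, -5.1, 1.1]
eef_pos: [530.1, -95.9, 126.2]
contact_force: [-2.2, -4.7, 1.0]
```

```bash
python3 -m creep '[[0,0.06,0,0,0,0,0],[0,0.06,0,0,0,0,0]]' | egrep 'pos|contact'
python3 -m creep '[[0,0.06,0,0,0,0,0],[0,0.06,0,0,0,0,0]]' | egrep 'pos|contact'
python3 -m creep '[[0,0.06,0,0,0,0,0],[0,0.06,0,0,0,0,0]]' | egrep 'pos|contact'
```

```text
eef_pos: [529.9, -92.8, 126.2]
contact_force: [-1.6, -5.0, 1.5]
eef_pos: [529.7, -89.9, 126.2]
contact_force: [-2.5, -5.4, 1.5]
eef_pos: [529.5, -86.8, 126.2]
contact_force: [-2.4, -5.0, 1.3]
```

```bash
python3 -m creep '[[0,0.06,0,0,0,0,0],[0,0.06,0,0,0,0,0]]' | egrep 'pos|contact'
python3 -m creep '[[0,0.06,0,0,0,0,0],[0,0.06,0,0,0,0,0]]' | egrep 'pos|contact'
python3 -m creep '[[0,0.06,0,0,0,0,0],[0,0.06,0,0,0,0,0]]' | egrep 'pos|contact'
```

```text
eef_pos: [529.3, -83.9, 126.2]
contact_force: [-3.0, -5.3, 1.3]
eef_pos: [529.1, -81.2, 126.2]
contact_force: [-1.4, -6.9, 1.5]
eef_pos: [528.9, -78.7, 126.2]
contact_force: [-2.7, -8.9, 1.0]
```

```bash
python3 -m creep '[[0,0.06,0,0,0,0,0],[0,0.06,0,0,0,0,0]]' | egrep 'pos|contact'
python3 -m creep '[[0,0.06,0,0,0,0,0],[0,0.04,0,0,0,0,0]]' | egrep 'pos|contact'
python3 -m creep '[[0,0.04,0,0,0,0,0],[0,0.04,0,0,0,0,0]]' | egrep 'pos|contact'
python3 -m creep '[[0,0.04,0,0,0,0,0],[0,0.04,0,0,0,0,0]]' | egrep 'time|pos|contact'
```

```text
eef_pos: [528.7, -76.2, 126.2]
contact_force: [-2.7, -9.7, 0.3]
eef_pos: [528.6, -73.9, 126.2]
contact_force: [-2.9, -9.8, 0.3]
eef_pos: [528.5, -72.0, 126.2]
contact_force: [-2.2, -11.4, 1.4]
time: 25.18
eef_pos: [528.3, -70.3, 126.2]
contact_force: [-2.3, -12.9, 0.2]
```

```bash
python3 - <<'E'
from h import *
for n in("top","side"):
    im,d,K,R,t=cap(n);w=cloud(d,K,R,t);U=toU(w);Z=w[...,2]
    print(n)
    for y in range(-150,60,6):
        k=(U[...,0]>82)&(U[...,0]<99)&(abs(U[...,1]-y)<3)&(Z>40)&(Z<100)
        if k.sum()>2: print(y,np.percentile(Z[k],[10,50,95]).round(),k.sum(),end=";")
    print()
    if n=="top": a=cv2.resize(im[130:190,250:350],(600,360),interpolation=cv2.INTER_CUBIC); cv2.imwrite("pics/c1.png",cv2.convertScaleAbs(a,alpha=1.6))
print(r.sense()["contact_force"])
E
```

```text
top

side
-114 [48. 49. 52.] 4;-108 [48. 49. 51.] 5;-102 [47. 49. 52.] 8;-96 [50. 50. 52.] 4;-90 [49. 51. 53.] 9;-84 [48. 50. 52.] 7;-78 [47. 50. 51.] 7;-72 [48. 49. 52.] 8;-66 [47. 50. 51.] 9;-60 [47. 50. 52.] 7;-54 [48. 49. 51.] 7;-48 [47. 49. 53.] 7;-42 [48. 50. 51.] 4;
[ -2.06956256 -11.57994801   0.56538252]
```

View pics/c1.png

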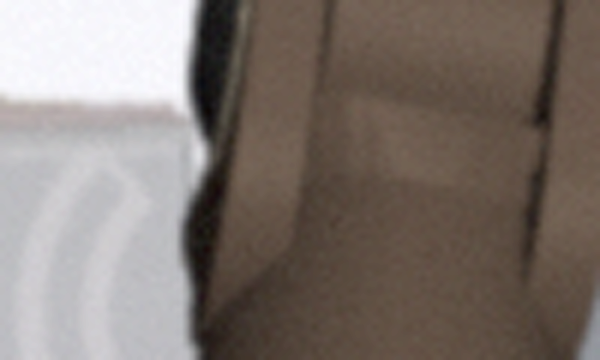

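The guard covers the mould, but the arm hides the catch. I'll push a little further, then back off while reading the force.

```bash
python3 -m creep '[[0,0.04,0,0,0,0,0],[0,0.04,0,0,0,0,0]]' | egrep 'pos|contact'
python3 -m creep '[[0,0.04,0,0,0,0,0],[0,0.02,0,0,0,0,0],[0,0,0,0,0,0,0]]' | egrep 'pos|contact'
python3 -m creep '[[0,-0.06,0,0,0,0,0],[0,-0.06,0,0,0,0,0],[0,0,0,0,0,0,0]]' | egrep 'pos|contact'
python3 -m creep '[[0,-0.06,0,0,0,0,0],[0,0,0,0,0,0,0]]' | egrep 'pos|contact'
python3 -m creep '[[0,-0.06,0,0,0,0,0],[0,-0.02,0,0,0,0,0],[0,0,0,0,0,0,0]]' | egrep 'pos|contact'
```

```text
eef_pos: [528.2, -68.6, 126.2]
contact_force: [-2.1, -12.7, 0.1]
eef_pos: [528.1, -67.3, 126.3]
contact_force: [-2.2, -13.5, 0.5]
eef_pos: [528.3, -69.2, 126.2]
contact_force: [-3.1, -9.0, 0.9]
eef_pos: [528.3, -70.5, 126.2]
contact_force: [-2.2, -7.8, 1.0]
eef_pos: [528.5, -72.0, 126.2]
contact_force: [-2.7, -6.7, 1.3]
```

```bash
python3 -m creep '[[0,-0.06,0,0,0,0,0],[0,0,0,0,0,0,0]]' | egrep 'pos|contact'
python3 -m creep '[[0,-0.06,0,0,0,0,0],[0,0,0,0,0,0,0]]' | egrep 'pos|contact'
python3 -m creep '[[0,-0.06,0,0,0,0,0],[0,-0.06,0,0,0,0,0],[0,0,0,0,0,0,0]]' | egrep 'pos|contact'
```

```text
eef_pos: [528.6, -73.3, 126.2]
contact_force: [-2.2, -5.3, 1.2]
eef_pos: [529.1, -74.1, 126.2]
contact_force: [-0.9, -2.1, -0.1]
eef_pos: [529.9, -77.2, 126.3]
contact_force: [-0.2, 0.3, -0.4]
```

The force dropped to zero at y ≈ −74 rather than springing back to −83, so the guard looks latched. I'll retreat and confirm with the cameras.

```bash
python3 -m creep '[[0,-0.4,0,0,0,0,0],[0,-0.8,0,0,0,0,0],[0,-0.8,0,-0.3,0,0,0],[0,-0.8,0,-0.6,0,0,0],[0,-0.8,0,-0.8,0,0,0],[0,-0.8,0,-0.8,0,0,0],[0,-0.8,0,-0.8,0,0,0],[0,-0.8,0,-0.8,0,0,0],[0,-0.8,0,0,0,0,0],[0,-0.8,0,0,0,0,0]]' 
python3 -m creep '[[0,-0.8,0,0,0,0,0],[0,-0.8,0,0,0,0,0],[0,-0.8,0,0,0,0,0],[0,-0.4,0,0,0,0,0],[0,0,0,0,0,0,0],[0,0,0,0,0,0,0]]' 
python3 - <<'E'
from h import *
ims=[]
for n in("top","side"):
    im,d,K,R,t=cap(n);w=cloud(d,K,R,t);U=toU(w);Z=w[...,2]
    m=(Z>128)&(Z<150)&(abs(U[...,0])<40)&(abs(U[...,1])<120);print(n,"plate y",np.percentile(U[m][:,1],[2,50,98]).round(1))
    for y in range(-60,60,5):
        k=(U[...,0]>84)&(U[...,0]<99)&(abs(U[...,1]-y)<2.5)&(Z>40)&(Z<100)
        if k.sum()>1: print(y,np.percentile(Z[k],[50,95]).round(),end=";")
    print()
    a=im[135:235,205:365] if n=="top" else im[110:240,200:330]
    ims.append(cv2.resize(a,(400,int(400*a.shape[0]/a.shape[1])),interpolation=cv2.INTER_CUBIC))
h=max(i.shape[0] for i in ims)
o=np.hstack([cv2.copyMakeBorder(i,0,h-i.shape[0],0,0,cv2.BORDER_CONSTANT) for i in ims])
cv2.imwrite("pics/f.png",cv2.convertScaleAbs(o,alpha=1.5))
E
```

```text
time: 27.78
eef_pos: [542.1, -269.3, 230.3]
orientation: [[-0.061, 0.998, 0.003], [0.998, 0.061, 0.001], [0.0, 0.003, -1.0]]
contact_force: [0.7, -0.9, -0.9]
opening: 0.001
grasp_force: 0.0
time: 28.28
eef_pos: [545.6, -337.5, 228.0]
orientation: [[-0.06, 0.998, -0.001], [0.998, 0.06, 0.003], [0.003, -0.001, -1.0]]
contact_force: [0.3, 0.3, 0.1]
opening: 0.006
grasp_force: 0.0
top plate y [26.8 31.  34.5]
-60 [47. 50.];-55 [49. 52.];-50 [47. 51.];-45 [48. 50.];-40 [49. 53.];-35 [49. 52.];-30 [49. 51.];-25 [48. 53.];-20 [54. 56.];-15 [52. 56.];-10 [53. 57.];-5 [70. 76.];0 [71. 76.];5 [71. 73.];10 [68. 71.];15 [68. 72.];20 [68. 73.];50 [73. 74.];55 [71. 73.];
side plate y [23.5 31.1 34.7]
-60 [48. 51.];-55 [49. 51.];-50 [49. 49.];-45 [51. 52.];
```

View pics/f.png

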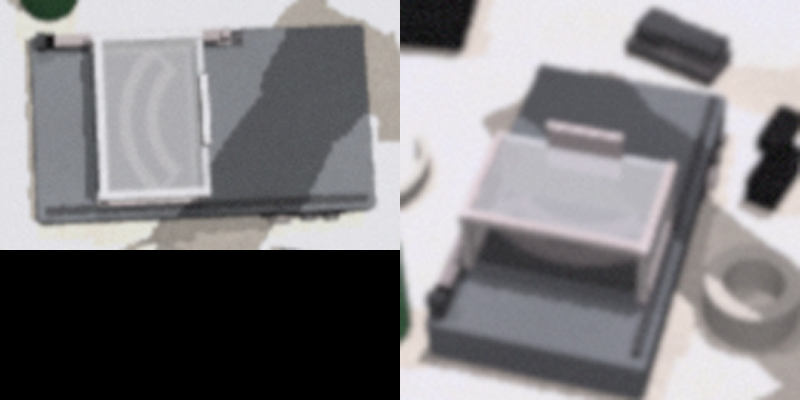

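The guard covers the mould (image left, 100–210), its plate has held position, and the catch at (225,38) stands at z ≈ 75, above the runner's 71. It is latched, so I'll hand in.

```bash
python3 -c "
from workcell import hand_in
print(hand_in())"
```

```text
the job is handed in; nothing more can be done
None
```

The job is handed in: the white brow lies flat and the same way up in the tray, turned about 164° end for end because of the last joint's limit, and the guard is shut with its catch clicked up, all in about 28 s.

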